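# Trap the V-block between the fence stops

### The arm

A 6-joint arm with a two-finger parallel gripper is mounted at the origin on the work surface; the furniture and walls round the work are solid. World frame = base frame: x ahead of the robot, y to its left, z up, the work surface at z = 0. Lengths are in mm, angles in rad, forces in N, time in s.
With the tool pointing down it reaches from about 350 to 775 mm from the base axis. Payload 7.3 kg.
Tool frame: the origin (TCP) lies between the finger pads; the fingertips stand 14 mm ahead of it and the grasp point (between the pads) lies 5 mm behind it; z points along the fingers, y is the line along which they close (so a half turn about z gives the same grasp; the last joint's range is limited). The gripper opens to 92 mm and grips with 3 to 60 N. Pads are 19 mm wide; open, the fingers measure 130 mm over their backs; the gripper's body (75 mm by 190 mm) begins 47 mm behind the grasp point.
Start: joints at [-1.402, 0.342, 1.524, -0, 1.275, -0.146], TCP at [162.576, -499.212, 240.741] pointing down, gripper open.
Joint ranges: [-2.53, 2.53], [-0.77, 2.02], [0.04, 2.7], [-1, 4.14], [0.28, 2.66], [-3.11, 3.11]. Speed limits (rad/s): [2.57, 2.57, 3.14, 3.14, 3.14, 3.14].

### API

Orientations are given as [roll, pitch, yaw] about the fixed x, y, z axes, in that order (R = Rz(yaw) Ry(pitch) Rx(roll)).
In Python, from plant import get_obs, cams, close_job gives the robot as it stands. The module is installed in compiled form; this text tells all that it offers.
- The arm moves only by the shell command python3 -m creep 'ROWS'. ROWS is JSON, a list of rows, each an object of numbers: "hand": the opening, from 0 (shut) to 1 (fully open); "tx", "ty", "tz": the shift along the tool's x, y, z in m; "spin": the turn about the tool's z in degrees. In form: [{"hand": .., "tx": .., "ty": .., "tz": .., "spin": ..}, ...]. A call has 1 to 5 rows; each row shifts and turns the commanded pose from where the row before left it, along the tool's axes as they then stand; what a row does not reach is not made up. A row lasts 1/8 s, in which the tool goes at most 62.5 mm and 10.7 degrees, less where a joint would pass 70% of its speed; a pose out of reach is approached as far as the arm can. A call is refused whole if a number of a shift passes 0.0625 or a number of a turn 10.7, either way. A call with a gripper value outside its range is refused whole. The fingers move at their own pace and stop on an object; the grip force is fixed at half the most. Time passes only in rows, so rows that do not move let the fingers close. It gives the time, the measured TCP pose, the force, the opening and the grip force at its end, in the units of the state.
- get_obs(): the state, without advancing time (a new reading comes with each control period).
- cams.capture(name): name is "scene" or "top"; returns a dict with "color" (400x640x3 uint8, red, green, blue), "K" (3x3 intrinsics, pixels), "k1" (the pictures are not rectified: a ray, as slopes to the right and down, at radius r is drawn at 1 + k1 r^2 times it, then the intrinsics apply), "R" (3x3) and "t" (3): a world point X has camera coordinates R X + t. Camera axes: x right, y down, z forward; pixel columns grow to the right and rows downward; lengths in mm; the calibration is good to about 2 mm. A picture is of the moment at which its call begins. There is no depth.
- close_job(): hands the job in; it is judged then, once.
The state is a dict: "time": time; "joint_positions": joint angles; "dq": joint speeds; "tau": joint torques, N m; "tool_pos": TCP position; "tcp_rot": TCP orientation; "contact_force": force on the tool from outside, world axes, zero at the start; "moment": the same for the moment, N m; "grip_width": finger opening in mm; "finger_force": force on a finger pad.
Only numpy, scipy, OpenCV 4.12 (cv2) and the standard library are available. Lean on these libraries where they do the work, as an engineer would, in place of code of your own. Each camera call takes 0.05 s, during which the arm holds its last target. There are 200 camera calls.

### The job

Push the steel V-block over the bench, without picking it up, flat against the long bar of the locating fence and into the corner with the fixed end stop, keeping the side that faces the bar at the start towards the bar. Slide the fence's sliding stop up against the block, so that the block ends trapped, touching bar, end stop and sliding stop. Leave the two coil springs and the tally counter where they are.

Things in the scene. Friction and masses are not known exactly. Their poses are not given: they have to be found in the camera images.
- vee_block: loose grey steel V-block, 52 (x) x 46 (y) x 46 (z) mm, 0.7 kg, V groove in its top; push it as a solid box. Origin at the centre of its underside. Starts on the robot's side of the bar, centre 90 to 150 mm before it, between the stops, turned up to 0.5 rad; its +x side (46 mm wide) faces the bar. Finished: x axis parallel to the fence's x, origin at fence x = -26, y = +57 mm.
- fence: steel L-shaped fence fixed to the bench. Origin on the bench at the foot of the long bar's front face; x away from the robot, square to the bar; y along the bar to the fixed end stop. Bar: x 0 to 28, y -185 to 105, 20 mm high. End stop: x -42 to 28, y 80 to 105 (stopping face y = 80), 30 mm high plus 5 mm screw heads. The block stands on the bench in front of the bar.
- sliding_stop (a joint): travel in m of the dark steel sliding stop along the bar towards the end stop (fence +y); 0 to 0.175. Its stopping face is at fence y = -0.12 + value, so it meets the seated block at 0.154. It starts at 0 to 0.03, slides with about 3 N of friction and stays where it is left; no latch.
- stop_top (a point): point on top of the sliding stop, 48.5 mm above the bench, at fence x = 0 (front face of the bar), 15 mm behind its stopping face. The stop is 30 mm long (y); before the bar its arm reaches to x = -42 mm, from 4 to 48.5 mm high; over the bar a saddle to x = 33 mm, 20.5 to 48.5 mm high. Push it on its rear (-y) face, 30 mm behind the stopping face.
- coil_spring_a: grey coil spring standing on end, 38 dia x 52 mm, behind the fence bar (its far side from the robot). Origin at the centre of its underside. Leave alone.
- coil_spring_b: grey coil spring standing on end, 38 dia x 52 mm, beyond the fixed end stop, on the robot's side. Origin at the centre of its underside. Leave alone.
- counter: white hand tally counter, 51x47x25 mm, lying flat on the robot's side of the fence towards its other end. Origin at the centre of its underside. Leave alone.
Things that resemble listed ones, but are neither listed nor needed, are in the scene too. What is shaped like the vee_block but yellow is not meant.

How it is judged (in metres and radians):
At the end, for the whole second after the job is handed in: The V-block stands flat on the bench, at rest, within 2.5 mm of touching the bar and of touching the end stop, square to the fence within 0.05 rad (the side first facing the bar still to the bar), and the sliding stop rests within 3 mm of its contact position against the block (joint 0.154) (x of vee_block in the frame of fence between -0.0285 and -0.0235 m and y of vee_block in the frame of fence between 0.0545 and 0.0595 m and angle between the x axis of vee_block and the x axis of fence, either way round below 0.05 rad and angle between vee_block's own z axis and vertical below 0.05 rad and linear speed of vee_block below 0.01 m/s and value of joint sliding_stop between 0.151 and 0.157 m and velocity of joint sliding_stop between -0.01 and 0.01 m/s).
It fails at once if the V-block is lifted off the bench (origin more than 8 mm up) (height (world z) of vee_block above 0.008 m).
It fails at once if the V-block is tipped more than 0.25 rad (angle between vee_block's own z axis and vertical above 0.25 rad).
It fails at once if the coil spring behind the bar is moved more than 20 mm or tipped over (distance of coil_spring_a from where it was at the start of the episode above 0.02 m or angle between coil_spring_a's own z axis and vertical above 0.4 rad).
It fails at once if the coil spring by the end stop is moved more than 20 mm or tipped over (distance of coil_spring_b from where it was at the start of the episode above 0.02 m or angle between coil_spring_b's own z axis and vertical above 0.4 rad).
It fails at once if the tally counter is moved more than 20 mm or tipped over (distance of counter from where it was at the start of the episode above 0.02 m or angle between counter's own z axis and vertical above 0.4 rad).
It also fails if it takes over 58 s, if anything falls off the work surface, if the arm or the gripper's body presses on something with over 40 N, if the wrist force passes 120 N, or if a joint passes its speed limit or range.

## Working session

There is one attempt and no reset: what is moved stays moved. The work goes in short steps, Python scripts to look and compute and a shell command to move; the robot and the scene stay as the last step left them, time stands still between calls to the robot, and variables do not carry over. Pictures are saved under pics/ and viewed, at most 10 in all, crops included, and the job is handed in when it is done.

```bash
mkdir -p pics; cat > h.py <<'E'
import numpy as np, cv2
from plant import get_obs, cams
def shot(n,f=None):
    c=cams.capture(n)
    if f: cv2.imwrite('pics/'+f,c['color'][:,:,::-1])
    return c
def ray(c,u,v):
    d=np.array([float(c['k1']),0,0,0]) 
    p=cv2.undistortPoints(np.array([[[u,v]]],float),np.array(c['K'],float),d).ravel()
    R=np.array(c['R']);t=np.array(c['t']); return -R.T@t, R.T@np.array([p[0],p[1],1])
def onz(c,u,v,z=0):
    o,d=ray(c,u,v); return o+d*(z-o[2])/d[2]
def proj(c,X):
    R=np.array(c['R']);t=np.array(c['t']);p=R@np.array(X,float)+t
    s=p[:2]/p[2]; s=s*(1+float(c['k1'])*(s@s)); K=np.array(c['K']); return (K@np.r_[s,1])[:2]
E
python3 - <<'E'
from h import *
np.set_printoptions(precision=3,suppress=True)
for n in('top','scene'):
    c=shot(n,n+'0.png');print(n,c['K'][0],c['k1'],-np.array(c['R']).T@c['t'],np.array(c['R'])[2])
print(get_obs())
E
```

```text
top [468.995   0.    319.203] 0.02212248922853487 [415.944 -12.222 915.256] [ 0.16  -0.02  -0.987]
scene [405.184   0.    324.206] -0.025866367332021616 [ 849.76  -627.311  609.435] [-0.355  0.688 -0.633]
{'time': 0.1, 'joint_positions': array([-1.402,  0.343,  1.525,  0.   ,  1.275, -0.146]), 'dq': array([-0.001, -0.001, -0.   , -0.002, -0.   , -0.001]), 'tau': array([  0.002, -43.2  , -24.469,   0.072,   0.053,  -0.   ]), 'tool_pos': array([ 162.524, -498.851,  240.114]), 'tcp_rot': array([-3.14 , -0.   ,  0.315]), 'contact_force': array([-0.028,  0.106, -0.443]), 'moment': array([-0.003, -0.022, -0.046]), 'finger_force': 0.0, 'grip_width': 91.9765826691006}
```

View pics/top0.png

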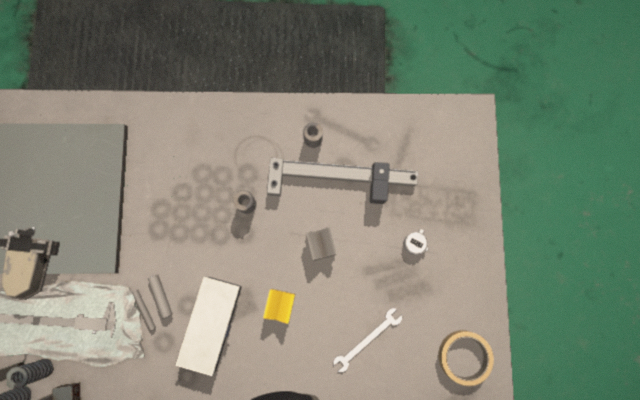

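View pics/scene0.png

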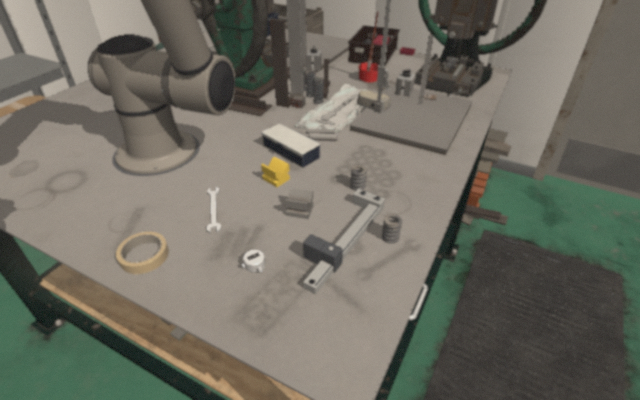

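The candidates for the vee_block in the top picture are the grey block at (320,244) and the yellow block at (279,307). The springs are at (313,134) and (244,203), the counter is at (416,243), and the bar runs from (270,170) to (417,178) with the dark stop at (380,182). By the description the grey block is the one I want. I'll check it in a close crop.

```bash
python3 - <<'E'
from h import *
a=cv2.imread('pics/top0.png')[115:275,230:430]
cv2.imwrite('pics/crop0.png',cv2.resize(a,None,fx=3.75,fy=3.75,interpolation=cv2.INTER_CUBIC))
E
```

```text
(no output)
```

View pics/crop0.png

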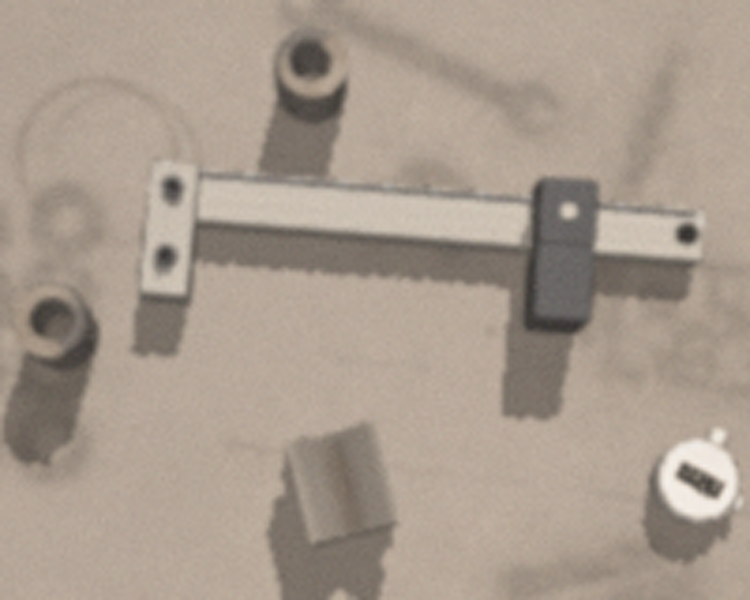

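The crop confirms the grey V-block, with top corners near crop (287,450), (370,423), (395,523) and (315,545). The end stop is at the left end of the bar and the stop's rear is at its right edge. Next I measure these points.

```bash
python3 - <<'E'
from h import *
np.set_printoptions(precision=1,suppress=True)
c=shot('top')
P=lambda U,V,z:onz(c,230+U/3.75-.35,115+V/3.75-.35,z)
F=[P(*p,20) for p in((197,218),(533,247),(603,254),(700,262))]
B=[P(*p,20) for p in((200,177),(535,198),(703,212))]
S=[P(*p,30) for p in((155,162),(198,163),(187,297),(141,293))]
V=[P(*p,46) for p in((287,450),(370,423),(395,523),(315,545))]
T=[P(*p,48.5) for p in((540,180),(598,180),(585,320),(530,318))]
for n,x in zip('FBSVT',(F,B,S,V,T)): print(n,np.array(x)[:,:2].tolist() and np.array(x)[:,:2])
print('sizes S',np.linalg.norm(np.diff(S,axis=0),axis=1),'V',np.linalg.norm(np.diff(V+V[:1],axis=0),axis=1),'T',np.linalg.norm(np.diff(T,axis=0),axis=1))
# fence frame: y axis towards end stop
L=cv2.fitLine(np.array(F+[f for f in B],np.float32)[:4,:2],2,0,.01,.01).ravel()
L2=cv2.fitLine(np.array(B,np.float32)[:,:2],2,0,.01,.01).ravel()
y=L[:2]*np.sign(L[1]);y2=L2[:2]*np.sign(L2[1]);print('yaw front/back',np.arctan2(-y[0],y[1]),np.arctan2(-y2[0],y2[1]))
y=(y+y2)/2;y/=np.linalg.norm(y);x=np.array([y[1],-y[0]]);yaw=np.arctan2(x[1],x[0])
fx=(np.mean([f[:2]@x for f in F])+np.mean([b[:2]@x for b in B])-28)/2
es=(S[1][:2]@y+S[2][:2]@y)/2; rend=(F[3][:2]@y+B[2][:2]@y)/2
print('endstop face, from bar end+185:',es-80,rend+185, 'outer',(S[0]+S[3])[:2]@y/2-105,'x-end',(S[2]+S[3])[:2]@x/2+42-fx,'width',np.mean([b[:2]@x for b in B])-np.mean([f[:2]@x for f in F]))
oy=np.mean([es-80,rend+185,(S[0]+S[3])[:2]@y/2-105]);O=x*fx+y*oy
print('O',O,'yaw',yaw)
f=lambda p:np.array([(p[:2]-O)@x,(p[:2]-O)@y])
vc=np.mean(V,axis=0);d=(V[0]+V[1]-V[2]-V[3])[:2]
d2=(V[0]+V[3]-V[1]-V[2])[:2]
print('V centre world',vc,'fence',f(vc),'ang rel',np.arctan2(d[1],d[0])-yaw,np.arctan2(-d2[0],d2[1])-yaw)
print('V fence',np.array([f(v) for v in V]))
print('T fence',np.array([f(v) for v in T]))
for n,p in(('sprA',P(312,62,52)),('sprB',P(55,322,52)),('counter',P(698,480,25))):print(n,p[:2],f(p))
E
```

```text
F [[ 615.9   41.9]
 [ 601.3 -132.9]
 [ 597.7 -169.4]
 [ 593.6 -219.8]]
B [[ 637.8   40.6]
 [ 627.4 -134.4]
 [ 620.3 -222.3]]
S [[643.1  63.3]
 [642.7  41.1]
 [572.4  45.9]
 [574.4  69.3]]
V [[492.9  -5.6]
 [506.4 -46.7]
 [457.1 -58.9]
 [446.3 -19.6]]
T [[ 630.  -133.3]
 [ 630.2 -162.7]
 [ 558.2 -154.5]
 [ 559.1 -126.9]]
sizes S [22.2 70.5 23.5] V [43.3 50.8 40.8 48.7] T [29.5 72.5 27.6]
yaw front/back -0.085094646 -0.06550106
endstop face, from bar end+185: 9.07360821405419 10.216131419950557 outer 6.908855543328798 x-end 1.413184998442489 width 25.184583783898688
O [607. -37.] yaw -0.07529784
V centre world [475.7 -32.7  46. ] fence [-131.2   -5.6] ang rel 0.34082153601259385 0.36818297520209636
V fence [[-116.1   22.7]
 [ -99.5  -17.2]
 [-147.8  -33.1]
 [-161.5    5.3]]
T fence [[  30.2  -94.2]
 [  32.6 -123.6]
 [ -39.8 -120.8]
 [ -41.   -93.3]]
sprA [690.3 -17.5] [81.6 25.7]
sprB [555.7 109.5] [-62.1 142.3]
counter [ 480.  -213.9] [-113.3 -185.9]
```

```bash
python3 -m creep '[{"hand":0,"tx":0.0387,"ty":-0.0348},{"hand":0,"tx":0.0387,"ty":-0.0348},{"hand":0,"tx":0.0387,"ty":-0.0348},{"hand":0,"tx":0.0387,"ty":-0.0348},{"hand":0,"tx":0.0387,"ty":-0.0348}]'; python3 -m creep '[{"hand":0,"tx":0.0387,"ty":-0.0348},{"hand":0,"tx":0.0387,"ty":-0.0348},{"hand":0,"tx":0.0387,"ty":-0.0348},{"hand":0,"tx":0.0387,"ty":-0.0348},{"hand":0,"tx":0.0387,"ty":-0.0348}]'
```

```text
invalid input at $[0]: expected keys hand, tx, ty, tz, spin
invalid input at $[0]: expected keys hand, tx, ty, tz, spin
```

```bash
for i in 1 2; do python3 -m creep '[{"hand":0,"tx":0.0387,"ty":-0.0348,"tz":0,"spin":0},{"hand":0,"tx":0.0387,"ty":-0.0348,"tz":0,"spin":0},{"hand":0,"tx":0.0387,"ty":-0.0348,"tz":0,"spin":0},{"hand":0,"tx":0.0387,"ty":-0.0348,"tz":0,"spin":0},{"hand":0,"tx":0.0387,"ty":-0.0348,"tz":0,"spin":0}]'; done
```

```text
time: 0.78
tool_pos: [293.2, -272.3, 240.6]
tcp_rot: [3.142, -0.0, 0.314]
contact_force: [-0.0, 0.2, 0.2]
grip_width: 46.4
finger_force: 0.0
time: 1.4
tool_pos: [423.4, -46.9, 240.7]
tcp_rot: [3.141, -0.0, 0.315]
contact_force: [0.2, -0.4, 1.0]
grip_width: 1.2
finger_force: 0.0
```

```bash
python3 -m creep '[{"hand":0,"tx":0,"ty":0,"tz":0.055,"spin":0.5},{"hand":0,"tx":0,"ty":0,"tz":0.055,"spin":0.5},{"hand":0,"tx":0,"ty":0,"tz":0.055,"spin":0.5},{"hand":0,"tx":0,"ty":0,"tz":0.035,"spin":0.5},{"hand":0,"tx":0,"ty":0,"tz":0.018,"spin":0}]'
python3 - <<'E'
from h import *
a=shot('top')['color'][115:315,230:430,::-1]
cv2.imwrite('pics/crop1.png',cv2.resize(a,None,fx=3,fy=3,interpolation=cv2.INTER_CUBIC))
E
```

```text
time: 2.02
tool_pos: [421.7, -48.2, 20.7]
tcp_rot: [-3.14, 0.003, 0.28]
contact_force: [0.5, -0.7, -0.4]
grip_width: 0.3
finger_force: 0.0
```

View pics/crop1.png

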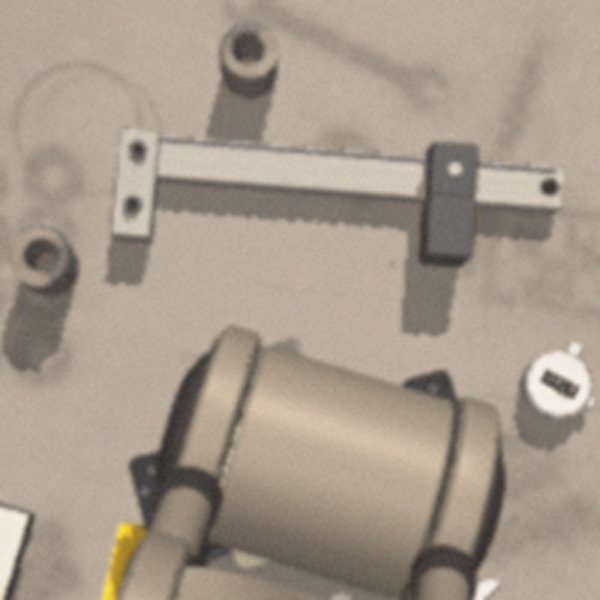

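The arm hides the block from above. The fence, springs and counter haven't changed. I'll advance gently to contact and then push along an arc that turns the block square.

```bash
python3 -m creep '[{"hand":0,"tx":0.008,"ty":0,"tz":0,"spin":0},{"hand":0,"tx":0.006,"ty":0,"tz":0,"spin":0},{"hand":0,"tx":0.004,"ty":0,"tz":0,"spin":0},{"hand":0,"tx":0.004,"ty":0,"tz":0,"spin":0},{"hand":0,"tx":0.004,"ty":0,"tz":0,"spin":0}]'
python3 - <<'E'
from h import *
a=shot('scene')['color'][140:300,220:420,::-1]
cv2.imwrite('pics/crop2.png',cv2.resize(a,None,fx=3.75,fy=3.75,interpolation=cv2.INTER_CUBIC))
E
```

```text
time: 2.7
tool_pos: [447.0, -41.2, 22.9]
tcp_rot: [-3.141, 0.002, 0.28]
contact_force: [-5.2, -2.6, 3.0]
grip_width: 0.5
finger_force: 2.7
```

View pics/crop2.png

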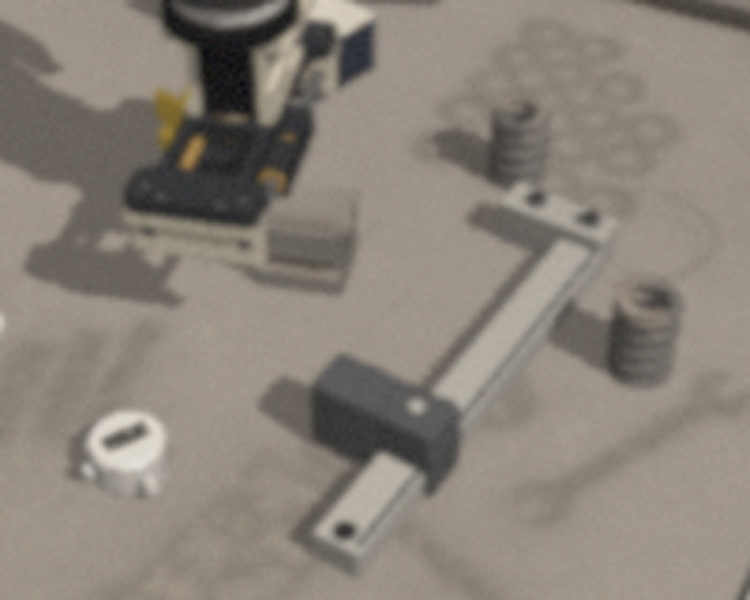

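The scene view shows the block upright with the fingers touching its rear face, and the contact force is about 6 N. I'll push the arc now.

```bash
for i in 1 2; do python3 -m creep '[{"hand":0,"tx":0.0085,"ty":0,"tz":0,"spin":2.0},{"hand":0,"tx":0.0085,"ty":0,"tz":0,"spin":2.0},{"hand":0,"tx":0.0085,"ty":0,"tz":0,"spin":2.0},{"hand":0,"tx":0.0085,"ty":0,"tz":0,"spin":2.0},{"hand":0,"tx":0.0085,"ty":0,"tz":0,"spin":2.0}]'; done
python3 - <<'E'
from h import *
a=shot('scene')['color'][140:300,220:420,::-1]
cv2.imwrite('pics/crop3.png',cv2.resize(a,None,fx=3.75,fy=3.75,interpolation=cv2.INTER_CUBIC))
E
```

```text
time: 3.38
tool_pos: [488.2, -32.0, 22.6]
tcp_rot: [-3.141, 0.003, 0.104]
contact_force: [-4.7, 0.5, 3.6]
grip_width: 0.2
finger_force: 2.5
time: 4.0
tool_pos: [530.7, -30.4, 22.6]
tcp_rot: [-3.141, 0.003, -0.07]
contact_force: [-5.0, 1.4, 3.9]
grip_width: 0.4
finger_force: 2.6
```

View pics/crop3.png

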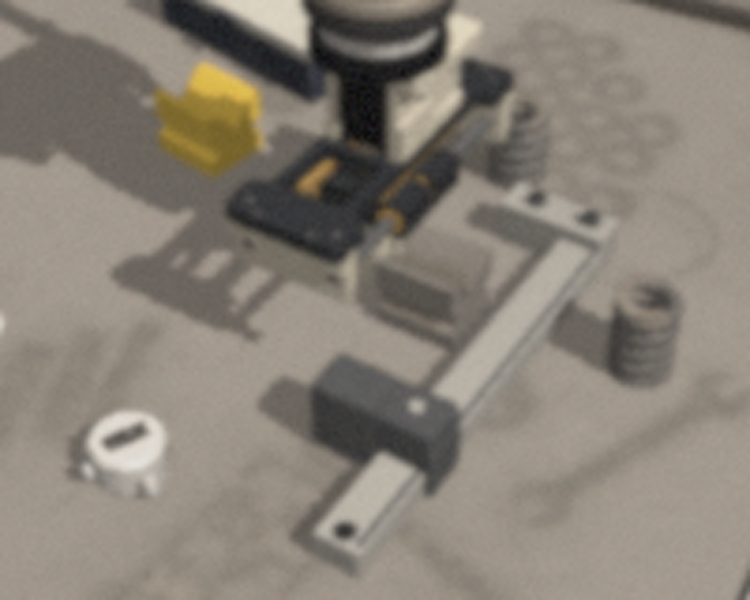

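```bash
python3 -m creep '[{"hand":0,"tx":0.004,"ty":0,"tz":0,"spin":0.4},{"hand":0,"tx":0.003,"ty":0,"tz":0,"spin":0},{"hand":0,"tx":0.002,"ty":0,"tz":0,"spin":0},{"hand":0,"tx":0.001,"ty":0,"tz":0,"spin":0}]';  python3 -m creep '[{"hand":0,"tx":0.002,"ty":0,"tz":0,"spin":0}]'; python3 -m creep '[{"hand":0,"tx":0.002,"ty":0,"tz":0,"spin":0}]'
```

```text
time: 4.55
tool_pos: [541.7, -31.7, 22.6]
tcp_rot: [3.142, 0.0, -0.076]
contact_force: [-2.3, 0.8, 0.4]
grip_width: 0.9
finger_force: 1.7
time: 4.68
tool_pos: [543.6, -31.8, 22.6]
tcp_rot: [3.142, 0.0, -0.076]
contact_force: [-2.6, 0.4, -1.9]
grip_width: 0.6
finger_force: 1.2
time: 4.8
tool_pos: [545.8, -32.0, 22.6]
tcp_rot: [3.142, 0.0, -0.076]
contact_force: [-8.5, 1.9, 2.2]
grip_width: 0.8
finger_force: 5.1
```

```bash
for i in 1 2 3; do python3 -m creep '[{"hand":0,"tx":0.001,"ty":0,"tz":0,"spin":0}]'|grep -E "tool|contact"; done
```

```text
tool_pos: [545.8, -32.0, 22.6]
contact_force: [-8.6, 0.1, 4.7]
tool_pos: [545.7, -32.0, 22.6]
contact_force: [-11.7, -0.5, 6.6]
tool_pos: [545.7, -32.0, 22.6]
contact_force: [-16.3, -0.3, 10.4]
```

The block is stopped by the bar: position is steady and force is rising, exactly at the expected TCP x. Next I back off, lift and move to behind the sliding stop.

```bash
python3 -m creep '[{"hand":0,"tx":-0.006,"ty":0,"tz":0,"spin":0},{"hand":0,"tx":-0.008,"ty":0,"tz":0,"spin":0},{"hand":0,"tx":0,"ty":0,"tz":-0.04,"spin":0},{"hand":0,"tx":0,"ty":0,"tz":-0.03,"spin":0},{"hand":0,"tx":0,"ty":0,"tz":0,"spin":0}]'; python3 -m creep '[{"hand":0,"tx":0.0127,"ty":0.04,"tz":0,"spin":0},{"hand":0,"tx":0.0127,"ty":0.04,"tz":0,"spin":0},{"hand":0,"tx":0.0127,"ty":0.04,"tz":0,"spin":0},{"hand":0,"tx":0.0127,"ty":0.04,"tz":0,"spin":0},{"hand":0,"tx":0,"ty":0,"tz":0,"spin":0}]'
python3 - <<'E'
from h import *
a=shot('scene')['color'][140:300,220:420,::-1]
cv2.imwrite('pics/crop4.png',cv2.resize(a,None,fx=3.75,fy=3.75,interpolation=cv2.INTER_CUBIC))
E
```

```text
time: 5.8
tool_pos: [536.6, -31.5, 95.2]
tcp_rot: [3.141, -0.006, -0.076]
contact_force: [0.3, -0.0, 0.4]
grip_width: 0.3
finger_force: 0.0
time: 6.42
tool_pos: [573.2, -197.3, 91.4]
tcp_rot: [3.141, -0.0, -0.08]
contact_force: [-0.0, 1.0, 0.1]
grip_width: 0.1
finger_force: 0.0
```

View pics/crop4.png

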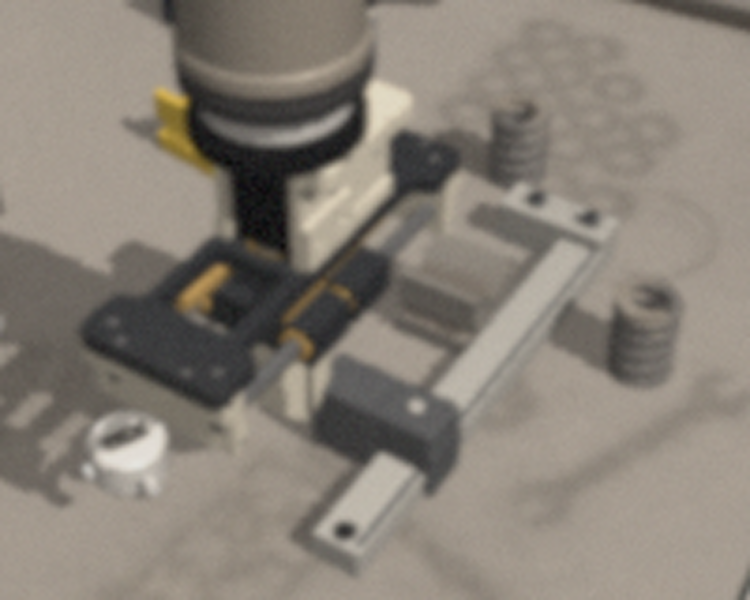

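The block sits square against the bar, and the fingers are above the spot behind the sliding stop. I'll descend and then push along −ty (fence +y).

```bash
python3 -m creep '[{"hand":0,"tx":0,"ty":0,"tz":0.03,"spin":0},{"hand":0,"tx":0,"ty":0,"tz":0.03,"spin":0},{"hand":0,"tx":0.002,"ty":-0.004,"tz":0.006,"spin":0},{"hand":0,"tx":0,"ty":-0.005,"tz":0,"spin":0},{"hand":0,"tx":0,"ty":-0.005,"tz":0,"spin":0}]'; python3 -m creep '[{"hand":0,"tx":0,"ty":-0.004,"tz":0,"spin":0},{"hand":0,"tx":0,"ty":-0.004,"tz":0,"spin":0},{"hand":0,"tx":0,"ty":-0.004,"tz":0,"spin":0},{"hand":0,"tx":0,"ty":-0.004,"tz":0,"spin":0}]'
```

```text
time: 7.1
tool_pos: [577.0, -180.2, 27.9]
tcp_rot: [3.141, -0.002, -0.076]
contact_force: [0.4, -0.1, 0.1]
grip_width: 0.5
finger_force: 0.0
time: 7.6
tool_pos: [577.9, -165.0, 27.2]
tcp_rot: [3.141, -0.001, -0.076]
contact_force: [0.8, -3.1, 2.7]
grip_width: 0.9
finger_force: 1.7
```

```bash
for i in 1 2; do python3 -m creep '[{"hand":0,"tx":0,"ty":-0.01,"tz":0,"spin":0},{"hand":0,"tx":0,"ty":-0.01,"tz":0,"spin":0},{"hand":0,"tx":0,"ty":-0.01,"tz":0,"spin":0},{"hand":0,"tx":0,"ty":-0.008,"tz":0,"spin":0},{"hand":0,"tx":0,"ty":-0.006,"tz":0,"spin":0}]'; done
```

```text
time: 8.22
tool_pos: [580.9, -120.2, 26.6]
tcp_rot: [3.142, -0.0, -0.076]
contact_force: [2.0, -3.5, 1.7]
grip_width: 0.9
finger_force: 1.6
time: 8.85
tool_pos: [584.2, -77.3, 26.7]
tcp_rot: [3.14, -0.0, -0.076]
contact_force: [1.7, -8.2, 0.9]
grip_width: 0.6
finger_force: 3.8
```

```bash
python3 - <<'E'
from h import *
a=shot('scene')['color'][140:300,220:420,::-1]
cv2.imwrite('pics/crop5.png',cv2.resize(a,None,fx=3.75,fy=3.75,interpolation=cv2.INTER_CUBIC))
E
```

```text
(no output)
```

View pics/crop5.png

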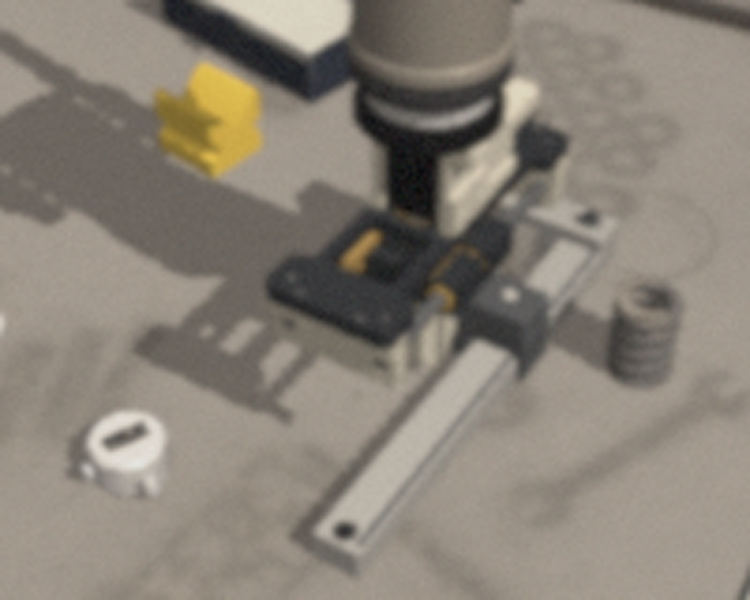

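The stop is now pushing the block along the bar at 8 N, and the springs and counter are where they were. I'll continue slowly.

```bash
python3 -m creep '[{"hand":0,"tx":0,"ty":-0.005,"tz":0,"spin":0},{"hand":0,"tx":0,"ty":-0.005,"tz":0,"spin":0},{"hand":0,"tx":0,"ty":-0.005,"tz":0,"spin":0},{"hand":0,"tx":0,"ty":-0.004,"tz":0,"spin":0},{"hand":0,"tx":0,"ty":-0.002,"tz":0,"spin":0}]';for i in 1 2 3; do python3 -m creep '[{"hand":0,"tx":0,"ty":-0.001,"tz":0,"spin":0}]'|grep -E "tool|contact"; done
```

```text
time: 9.52
tool_pos: [585.9, -56.5, 26.7]
tcp_rot: [3.14, -0.0, -0.076]
contact_force: [1.8, -7.7, 0.6]
grip_width: 0.2
finger_force: 3.7
tool_pos: [585.9, -55.6, 26.7]
contact_force: [1.9, -6.9, 1.2]
tool_pos: [586.0, -54.6, 26.7]
contact_force: [1.9, -7.2, 1.0]
tool_pos: [586.1, -53.7, 26.7]
contact_force: [1.1, -7.4, 0.3]
```

```bash
for i in 1 2 3 4 5; do python3 -m creep '[{"hand":0,"tx":0,"ty":-0.001,"tz":0,"spin":0}]'|grep -E "tool|contact"; done
```

```text
tool_pos: [586.1, -52.7, 26.7]
contact_force: [1.7, -7.4, 1.5]
tool_pos: [586.2, -51.7, 26.7]
contact_force: [1.9, -6.9, 1.3]
tool_pos: [586.3, -50.7, 26.7]
contact_force: [2.6, -7.0, 1.5]
tool_pos: [586.4, -49.7, 26.7]
contact_force: [2.1, -6.9, 1.7]
tool_pos: [586.4, -48.7, 26.7]
contact_force: [1.6, -7.4, 0.9]
```

```bash
for i in 1 2 3 4; do python3 -m creep '[{"hand":0,"tx":0,"ty":-0.001,"tz":0,"spin":0}]'|grep -E "tool|contact"; done
```

```text
tool_pos: [586.6, -47.8, 26.7]
contact_force: [0.5, -12.1, 1.7]
tool_pos: [586.5, -47.8, 26.8]
contact_force: [0.8, -16.3, 1.5]
tool_pos: [586.6, -47.8, 26.8]
contact_force: [-0.8, -20.0, 2.7]
tool_pos: [586.6, -47.7, 26.8]
contact_force: [-1.3, -23.8, 1.0]
```

It's a hard stop, with force rising to 24 N and position fixed. I'll retreat and look.

```bash
python3 -m creep '[{"hand":0,"tx":0,"ty":0.007,"tz":0,"spin":0},{"hand":0,"tx":0,"ty":0.008,"tz":0,"spin":0},{"hand":0,"tx":0,"ty":0,"tz":-0.035,"spin":0},{"hand":0,"tx":0,"ty":0,"tz":-0.045,"spin":0},{"hand":0,"tx":-0.04,"ty":0,"tz":-0.04,"spin":0}]'; python3 -m creep '[{"hand":0,"tx":-0.06,"ty":0,"tz":-0.01,"spin":0},{"hand":0,"tx":-0.06,"ty":0,"tz":0,"spin":0},{"hand":0,"tx":-0.05,"ty":0,"tz":0,"spin":0},{"hand":0,"tx":0,"ty":0,"tz":0,"spin":0}]'
python3 - <<'E'
from h import *
a=shot('top')['color'][135:255,230:390,::-1]
cv2.imwrite('pics/crop6.png',cv2.resize(a,None,fx=5,fy=5,interpolation=cv2.INTER_CUBIC))
E
```

```text
time: 11.65
tool_pos: [546.6, -55.8, 147.8]
tcp_rot: [-3.141, -0.002, -0.076]
contact_force: [-0.0, -0.2, -0.2]
grip_width: 0.6
finger_force: 0.0
time: 12.15
tool_pos: [372.3, -41.8, 156.4]
tcp_rot: [-3.14, 0.003, -0.076]
contact_force: [1.4, -0.5, 0.8]
grip_width: 0.3
finger_force: 0.0
```

View pics/crop6.png

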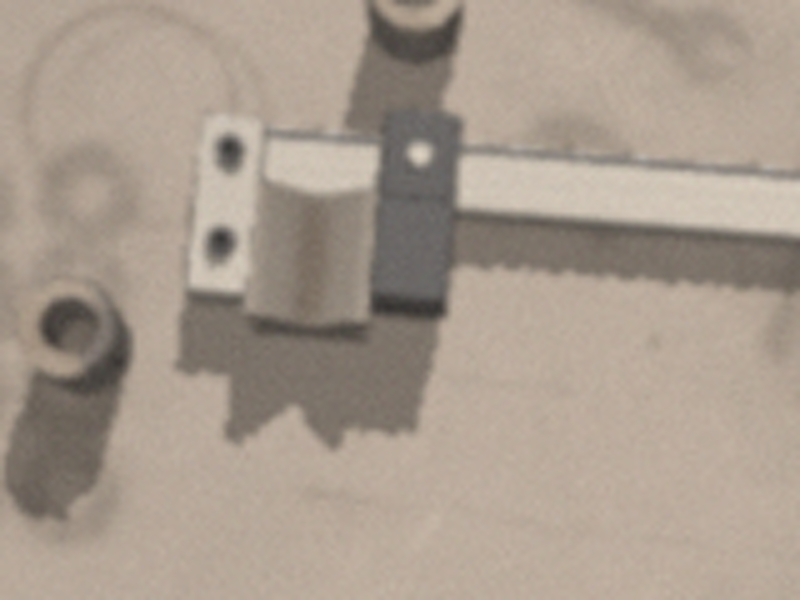

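The top view shows the block in the corner (crop 247–382, 180–325), flush with the end stop and the dark stop. I'll confirm the bar contact with a gentle press on its rear face.

```bash
python3 -m creep '[{"hand":0,"tx":0.05,"ty":-0.025,"tz":0,"spin":0},{"hand":0,"tx":0.05,"ty":-0.025,"tz":0,"spin":0},{"hand":0,"tx":0.043,"ty":-0.026,"tz":0.02,"spin":0},{"hand":0,"tx":0,"ty":0,"tz":0.05,"spin":0},{"hand":0,"tx":0,"ty":0,"tz":0.055,"spin":0}]'; python3 -m creep '[{"hand":0,"tx":0.006,"ty":0,"tz":0,"spin":0},{"hand":0,"tx":0.005,"ty":0,"tz":0,"spin":0},{"hand":0,"tx":0.004,"ty":0,"tz":0,"spin":0},{"hand":0,"tx":0.002,"ty":0,"tz":0,"spin":0}]'
```

```text
time: 12.82
tool_pos: [526.7, 22.6, 30.0]
tcp_rot: [-3.141, -0.002, -0.075]
contact_force: [1.2, -0.6, -0.6]
grip_width: 0.5
finger_force: 0.0
time: 13.32
tool_pos: [542.9, 20.3, 33.5]
tcp_rot: [3.141, -0.004, -0.076]
contact_force: [-0.6, 0.0, -0.2]
grip_width: 0.1
finger_force: 0.0
```

```bash
python3 -m creep '[{"hand":0,"tx":0.003,"ty":0,"tz":0,"spin":0}]'|grep -E "tool|contact"; for i in 1 2 3 4 5 6; do python3 -m creep '[{"hand":0,"tx":0.001,"ty":0,"tz":0,"spin":0}]'|grep -E "tool|contact"; done
```

```text
tool_pos: [545.0, 20.2, 32.7]
contact_force: [0.8, 0.2, -0.4]
tool_pos: [545.8, 20.1, 32.1]
contact_force: [-0.1, -0.2, -0.3]
tool_pos: [546.5, 20.1, 31.8]
contact_force: [0.4, -0.6, -0.3]
tool_pos: [547.4, 20.0, 31.7]
contact_force: [-0.4, 0.1, 0.1]
tool_pos: [548.4, 19.9, 31.6]
contact_force: [-0.3, 0.1, -0.2]
tool_pos: [549.5, 19.9, 31.7]
contact_force: [0.9, 0.1, 0.3]
tool_pos: [549.7, 19.8, 31.6]
contact_force: [-5.2, 0.6, 2.6]
```

```bash
for i in 1 2 3; do python3 -m creep '[{"hand":0,"tx":0.001,"ty":0,"tz":0,"spin":0}]'|grep -E "tool|contact"; done
```

```text
tool_pos: [549.7, 19.9, 31.5]
contact_force: [-8.1, -0.5, 7.2]
tool_pos: [549.7, 19.9, 31.4]
contact_force: [-11.5, 0.8, 7.8]
tool_pos: [549.7, 19.9, 31.3]
contact_force: [-15.1, 0.0, 12.5]
```

Contact came at exactly the predicted 549.7 mm and the block didn't move, so it is on the bar. I'll back off and hand in.

```bash
python3 -m creep '[{"hand":0,"tx":-0.006,"ty":0,"tz":0,"spin":0},{"hand":0,"tx":-0.012,"ty":0,"tz":0,"spin":0},{"hand":0,"tx":-0.012,"ty":0,"tz":-0.04,"spin":0},{"hand":0,"tx":0,"ty":0,"tz":-0.05,"spin":0},{"hand":0,"tx":0,"ty":0,"tz":0,"spin":0}]'; python3 -c "from plant import close_job; print(close_job())"
```

```text
time: 15.2
tool_pos: [525.6, 21.7, 125.4]
tcp_rot: [3.141, -0.009, -0.076]
contact_force: [0.3, 1.0, 0.5]
grip_width: 0.5
finger_force: 0.0
the job is handed in; nothing more can be done
None
```

I handed the job in at about 15 s. The V-block is pushed flat against the bar and into the end-stop corner, with the sliding stop up against it. Forces at the bar and end stop rose with no further movement, the springs and counter were not touched, and no verdict came back.

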